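# Turn the spice carousel until the salt is at the front

## Robot

A 6-joint arm with a two-finger parallel gripper is mounted at the origin on a cart in front of the work surface, level with it; the furniture and walls round the work are solid. World frame = base frame: x ahead of the robot, y to its left, z up, the work surface at z = 0. Lengths are in mm, angles in rad, forces in N, time in s.
With the tool pointing down it reaches from about 275 to 775 mm from the base axis. Payload 14.6 kg.
Tool frame: the origin (TCP) lies at the very end of the fingers, on their centre line; the grasp point (between the pads) lies 19 mm behind it (robot.grasp_offset is the distance from the TCP to the grasp point, in mm); z points along the fingers, y is the line along which they close (so a half turn about z gives the same grasp; the last joint's range is limited). The gripper opens to 85 mm and grips with 20 to 120 N. Pads are 22 mm wide; open, the fingers measure 114 mm over their backs; the gripper's body (76 mm by 85 mm) begins 54 mm behind the grasp point. The pads swing forward as they close: fully open they stand 13 mm farther back than shut.
Start: joints at [-1.269, 0.263, -0.048, 1.259, 0, 1.415], TCP at [231.561, -471.177, 231.278] pointing down, gripper open.
Joint ranges: [-2.65, 2.65], [-0.89, 1.7], [-1.18, 1.37], [-2.13, 2.11], [-1.35, 1.29], [-3.14, 3.14]. Speed limits (rad/s): [1.89, 1.89, 2.57, 2.79, 3.14, 3.14].

## Interface

Orientations are given as a unit quaternion [x, y, z, w].
In Python, from bench import robot, eyes gives the robot as it stands.
- The arm moves only by the shell command python3 -m pendant 'ROWS' [FORCE]. ROWS is JSON, a list of rows, each a list of 7 numbers: the finger opening in mm, from 0 to 85.4, then the shift along the tool's x, y, z in mm, then the turn, a rotation vector about the tool's x, y, z in degrees. In form: [[claw, x, y, z, rx, ry, rz], ...]. A call has 1 to 8 rows; each row is the pose to reach, as a shift and turn from the pose commanded when the call began, along the tool's axes at that moment; what a row does not reach only later rows make up. A row lasts 1/10 s, in which the tool goes at most 50 mm and 8.59 degrees, less where a joint would pass 70% of its speed; a pose out of reach is approached as far as the arm can. A call with a gripper value outside its range is refused whole. The fingers move at their own pace and stop on an object; FORCE is the grip in N (left out, the last holds). Time passes only in rows, so rows that repeat a pose let the fingers close. It gives the time, the measured TCP pose, the force, the opening and the grip force at its end, in the units of the state.
- robot.get_state(): the state, without advancing time (a new reading comes with each control period).
- eyes.snapshot(name): name is "scene" or "top" or "wrist"; returns (picture, depth): 384x512x3 uint8, blue, green, red; 384x512 float32, mm along the optical axis (not along the pixel's ray), 0 where there is no reading.
- eyes.get_calibration(name): a dict with "intrinsics" (3x3 intrinsics, pixels), "dist_coeffs" ([k1, k2, p1, p2, k3] as OpenCV has them; the pictures are not rectified), "rvec" (rotation vector, rad) and "tvec" (3), from world to camera coordinates, as OpenCV has them; the wrist camera has in their place "T_tool_cam" (4x4, takes a point from camera to tool coordinates, whose origin is the TCP and whose axes are the flange's). Camera axes: x right, y down, z forward; pixel columns grow to the right and rows downward; lengths in mm; the calibration is good to about 2 mm. A picture is of the moment at which its call begins: read the wrist's pose just before it. get_calibration takes no time and is no camera call.
- robot.close_job(): hands the job in; it is judged then, once.
The state is a dict: "time": time; "joint_pos": joint angles; "qvel": joint speeds; "joint_efforts": joint torques, N m; "eef_pos": TCP position; "tool_rot": TCP orientation; "force": force on the tool from outside, world axes, zero at the start; "ft_torque": the same for the moment, N m; "opening": finger opening in mm; "grasp_force": force on a finger pad.
Only numpy, scipy, OpenCV 4.12 (cv2) and the standard library are available. Lean on these libraries where they do the work, as an engineer would, in place of code of your own. Each camera call takes 0.05 s, during which the arm holds its last target. There are 200 camera calls.

## Task

Push the spice carousel round with the fingertips, by its rim or the upright pegs on the rim, until the white salt shaker stands right behind the red pointer at the front, in line with it. Do not touch, lift or upset anything that stands on the tray, and leave the things beside the carousel where they are. Finish with the tray at rest and the hand clear of it.

Things in the scene. Friction and masses are not known exactly. Their poses are not given: they have to be found in the camera images.
- carousel: the fixed black foot of the spice carousel. Its origin is the turning axis at worktop height (z = 0), its z axis points up and its -x axis points along the red pointer. Above it turns a round wooden tray, 244 mm across, whose floor lies 24 mm and whose rim (14 mm wide) 36 mm above the worktop.
- pointer (a point): the outer end of the fixed red pointer, a flat tongue 22 mm wide and 6 mm high that sticks out from under the tray roughly on the side towards the robot, up to 0.6 rad either way from straight towards the worktop's front edge; it ends 158 mm from the turning axis and this point lies on its top, 147 mm from the axis. The direction from the axis to it is the front of the carousel.
- tray (a joint): turn of the tray on the foot, in rad, 0 at the start whatever the start was; it grows anticlockwise as seen from above. It turns either way without a stop within reach (12 rad), has no detents, needs about 1 to 2 N at a peg, and stops at once when it is no longer pushed.
- salt: white salt shaker with a grey top, round, 44 mm across and 90 mm high, standing loose on the tray with its centre 55 to 73 mm from the turning axis; origin at the centre of its underside. The four things stand about a quarter turn apart, in any order. To be brought to the pointer; not to be touched.
- peg_1 (a point): top of one of the four upright steel pegs on the tray's rim, each about half-way between two of the things on the tray. Peg 14 mm thick with a black ball of 18 mm at the top, 115 mm from the turning axis, rising from 36 mm to 111 mm above the worktop (this point). It turns with the tray and may be pushed from either side.
- peg_2 (a point): top of one of the four upright steel pegs on the tray's rim, each about half-way between two of the things on the tray. Peg 14 mm thick with a black ball of 18 mm at the top, 115 mm from the turning axis, rising from 36 mm to 111 mm above the worktop (this point). It turns with the tray and may be pushed from either side.
- peg_3 (a point): top of one of the four upright steel pegs on the tray's rim, each about half-way between two of the things on the tray. Peg 14 mm thick with a black ball of 18 mm at the top, 115 mm from the turning axis, rising from 36 mm to 111 mm above the worktop (this point). It turns with the tray and may be pushed from either side.
- peg_4 (a point): top of one of the four upright steel pegs on the tray's rim, each about half-way between two of the things on the tray. Peg 14 mm thick with a black ball of 18 mm at the top, 115 mm from the turning axis, rising from 36 mm to 111 mm above the worktop (this point). It turns with the tray and may be pushed from either side.
- jar_dark: square spice jar with a yellow cap and dark grey contents, 42x42x96 mm, standing loose on the tray, its centre 55 to 73 mm from the middle; origin at the centre of its underside. Not to be touched.
- jar_green: square spice jar with a yellow cap and pale green contents, 42x42x96 mm, standing loose on the tray, its centre 55 to 73 mm from the middle; origin at the centre of its underside. Not to be touched.
- jar_red: square spice jar with a yellow cap and reddish contents, 42x42x96 mm, standing loose on the tray, its centre 55 to 73 mm from the middle; origin at the centre of its underside. Not to be touched.
- honey_jar: honey jar with a yellow lid, 65 mm across, 95 mm high, loose beside the carousel; origin at the centre of its underside. To be left where it stands.
- mug: white and black striped mug, 86x120x90 mm with its handle, loose beside the carousel; origin at the centre of its underside. To be left where it stands.
- tea_box: tea box, 70x135x78 mm, loose beside the carousel; origin at the centre of its underside. To be left where it stands.
- pear: pear, 56 mm thick, 95 mm high, loose beside the carousel; origin at the centre of its underside. To be left where it stands.

How it is judged:
By the outcome, as a careful person would: the job done as asked, in the order asked, and still so for the second after the job is handed in, with the robot touching nothing.
It also fails if it takes over 64 s, if anything falls off the work surface, if the arm or the gripper's body presses on something with over 40 N, if the wrist force passes 120 N, or if a joint passes its speed limit or range.

## Working session

There is one attempt and no reset: what is moved stays moved. The work goes in short steps, Python scripts to look and compute and a shell command to move; the robot and the scene stay as the last step left them, time stands still between calls to the robot, and variables do not carry over. Pictures are saved under pics/ and viewed, at most 10 in all, crops included, and the job is handed in when it is done.

```bash
mkdir -p pics; cat > h.py <<'E'
import numpy as np, cv2, json
from bench import robot, eyes
from scipy.spatial.transform import Rotation as R
def cal(n):
    c=eyes.get_calibration(n); return {k:np.array(v,float) for k,v in c.items()}
def ext(n,c,st=None):
    if 'rvec' in c:
        Rm=cv2.Rodrigues(c['rvec'])[0]; return Rm.T, -Rm.T@c['tvec'].ravel()
    T=c['T_tool_cam']; Rt=R.from_quat(st['tool_rot']).as_matrix()
    return Rt@T[:3,:3], Rt@T[:3,3]+np.array(st['eef_pos'])
def rays(n,px,st=None):
    c=cal(n); A,o=ext(n,c,st)
    u=cv2.undistortPoints(np.array(px,float).reshape(-1,1,2),c['intrinsics'],c['dist_coeffs']).reshape(-1,2)
    return o,(A@np.c_[u,np.ones(len(u))].T).T
def onplane(n,px,z,st=None):
    o,d=rays(n,px,st); return o+d*((z-o[2])/d[:,2])[:,None]
def cloud(n,depth,st=None):
    h,w=depth.shape; g=np.stack(np.meshgrid(np.arange(w),np.arange(h)),-1).reshape(-1,2)
    o,d=rays(n,g,st); P=o+d*depth.reshape(-1,1); P[depth.ravel()==0]=np.nan
    return P.reshape(h,w,3)
E
python3 - <<'E'
from h import *
st=robot.get_state(); print(st)
for n in ['scene','top']:
    p,d=eyes.snapshot(n); cv2.imwrite(f'pics/{n}0.png',p); np.savez(f'{n}0.npz',p=p,d=d)
    A,o=ext(n,cal(n)); print(n,o,A[:,2])
E
```

```text
{'time': 0.0, 'joint_pos': array([-1.26933102e+00,  2.63493317e-01, -4.89252736e-02,  1.25935859e+00,
        1.97202985e-05,  1.41549853e+00]), 'qvel': array([-0.00022445,  0.00010759, -0.00097281,  0.00063728, -0.0002536 ,
       -0.0020617 ]), 'joint_efforts': array([-2.45122619e-04, -6.37614369e+01,  3.84569585e+01,  1.39967236e-02,
        7.88855573e-05, -3.17787908e-05]), 'eef_pos': array([ 231.47415604, -470.93399486,  230.84470926]), 'tool_rot': array([ 9.74033973e-01,  2.26401365e-01, -2.59766715e-05, -4.89839852e-04]), 'force': array([-0.19124356, -0.6763376 , -0.53555486]), 'ft_torque': array([-0.00816307, -0.05762813,  0.02459937]), 'grasp_force': 0.0, 'opening': 85.32263246036642}
scene [    5.85663611 -1256.3696347   1268.09489582] [ 0.31232893  0.68834829 -0.65469632]
top [ 452.070363    -57.3461469  1458.58332327] [ 0.08857066 -0.01074058 -0.99601199]
```

View pics/top0.png

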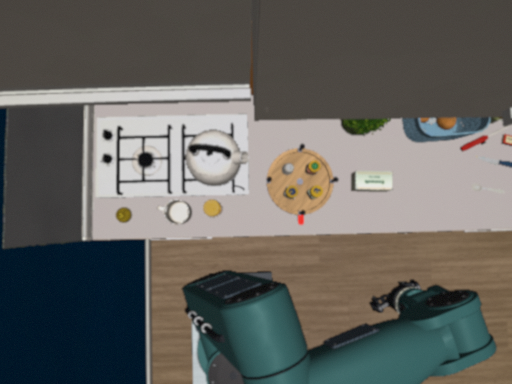

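View pics/scene0.png

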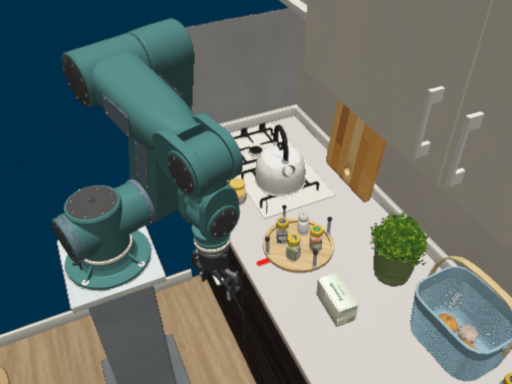

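The top view shows the tray at about (299,181), the red pointer at (301,219) and the salt at about (288,168), back left. The pegs are near (302,147), (335,180), (303,213) and (267,182). The tea box is on the right at (373,180), and honey, mug and pear are on the left.

```bash
python3 - <<'E'
from h import *
z=np.load('top0.npz'); p,d=z['p'],z['d']
P=cloud('top',d)
cv2.imwrite('pics/crop0.png',cv2.resize(p[130:235,240:400],None,fx=5,fy=5,interpolation=cv2.INTER_CUBIC))
hsv=cv2.cvtColor(p,cv2.COLOR_BGR2HSV)
m=((hsv[...,1]>180)&((hsv[...,0]<6)|(hsv[...,0]>174))&(hsv[...,2]>120)); m[:, :280]=0;m[:,320:]=0
v,u=np.nonzero(m); print('red',u.mean(),v.mean(),len(u),onplane('top',[[u.mean(),v.mean()]],6))
# rim pixels by depth height
Z=P[...,2]; q=(Z>28)&(Z<44); q[:, :255]=0;q[:,350:]=0;q[:140]=0;q[225:]=0
X=P[q]; 
for r in np.linspace(0,1,1): pass
(cx,cy),rad=cv2.minEnclosingCircle(X[:,:2].astype(np.float32)); print('circ',cx,cy,rad,len(X))
for t in [50,80]:
    q=(Z>t); q[:, :255]=0;q[:,350:]=0;q[:140]=0;q[225:]=0
    n,l,s,c=cv2.connectedComponentsWithStats(q.astype(np.uint8))
    for i in range(1,n): print(t,s[i,4],c[i],np.nanmedian(P[l==i],0).round(1),np.nanmax(Z[l==i]).round(1))
E
```

```text
red 300.6333333333333 218.96666666666667 30 [[ 458.92863736 -246.16593168    6.        ]]
circ 597.1585083007812 -243.8400115966797 122.64249420166016 929
50 28 [301.32142857 146.5       ] [ 709.5 -245.1  105.6] 112.8
50 170 [312.72941176 166.62941176] [ 637.4 -279.7  118.3] 127.3
50 122 [287.1557377 168.3442623] [ 633.9 -192.4  104. ] 117.0
50 24 [268.75       178.54166667] [ 599.1 -128.4  107.4] 114.5
50 30 [334.63333333 179.16666667] [ 592.8 -356.2  106.4] 115.3
50 162 [290.33333333 191.43209877] [ 553.3 -199.9  118.7] 127.6
50 167 [314.7005988  191.50898204] [ 551.6 -283.2  118.3] 129.2
50 25 [302.16 212.04] [ 481.9 -238.8  106.5] 114.7
80 21 [301.85714286 145.80952381] [ 710.5 -246.2  106. ] 112.8
80 149 [313.2885906  166.12080537] [ 637.7 -280.5  119.2] 127.3
80 85 [288.12941176 167.38823529] [ 636.6 -195.3  109.2] 117.0
80 21 [268.85714286 178.19047619] [ 600.6 -128.5  107.7] 114.5
80 23 [335.39130435 178.7826087 ] [ 592.9 -356.7  107.3] 115.3
80 147 [290.80952381 191.24489796] [ 553.5 -201.6  119. ] 127.6
80 150 [315.38       191.27333333] [ 551.7 -284.6  119. ] 129.2
80 23 [302.39130435 211.95652174] [ 481.9 -239.   106.6] 114.7
```

View pics/crop0.png

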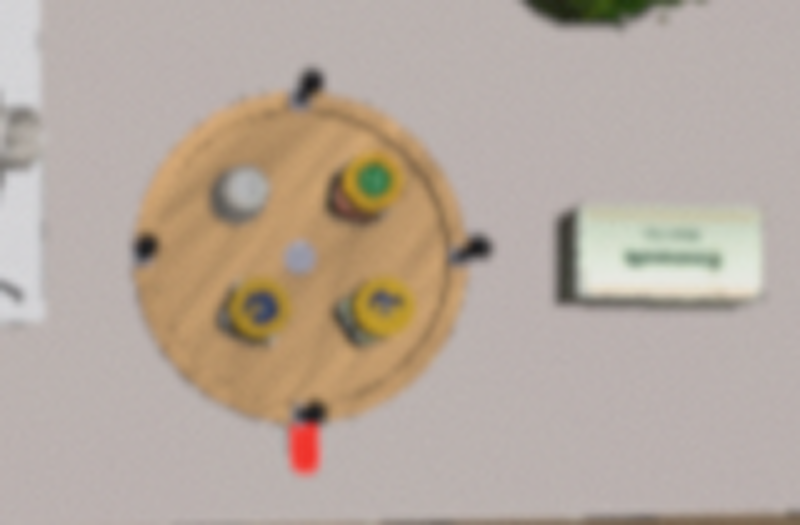

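```bash
python3 - <<'E'
from h import *
z=np.load('top0.npz'); P=cloud('top',z['d'])
for v in (60,100,110,115,118,122): print(v,P[v,300].round(),P[v,330].round())
print('tea',P[180,355].round(),P[180,390].round(),P[117,350].round(),P[130,350].round())
print(eyes.get_calibration('wrist')['T_tool_cam'])
E
cat >> h.py <<'E'
def plan(st,tgts,claw=0):
    """tgts: list of (x,y,z,yaw_deg); rows relative to st pose"""
    R0=R.from_quat(st['tool_rot']); p0=np.array(st['eef_pos'])
    for x,y,z,yw in tgts:
        a=np.radians(yw); G=R.from_matrix(np.array([[np.cos(a),np.sin(a),0],[np.sin(a),-np.cos(a),0],[0,0,-1]]))
        s=R0.inv().apply(np.array([x,y,z])-p0); r=np.degrees((R0.inv()*G).as_rotvec())
        print(json.dumps([claw]+[round(float(i),1) for i in s]+[round(float(i),1) for i in r]))
E
python3 - <<'E'
from h import *
plan(robot.get_state(),[(487,-205,200,71),(487,-205,65,71)])
E
```

```text
60 [ 680. -135.  916.] [ 681. -179.  912.]
100 [ 680. -159.  730.] [ 681. -217.  724.]
110 [ 681. -168.  656.] [ 679. -230.  659.]
115 [ 681. -173.  616.] [ 680. -239.  617.]
118 [ 682. -177.  589.] [ 680. -244.  591.]
122 [ 824. -258.   -4.] [ 820. -371.   -0.]
tea [ 591. -435.   72.] [ 588. -559.   77.] [ 680. -287.  598.] [ 772. -427.   69.]
[[ 1.44045595e-03 -9.54210656e-01 -2.99131991e-01  7.78310004e+01]
 [ 9.99998962e-01  1.36622320e-03  4.57288813e-04  3.37995067e-01]
 [-2.76687910e-05 -2.99132340e-01  9.54211634e-01 -1.43059798e+02]
 [ 0.00000000e+00  0.00000000e+00  0.00000000e+00  1.00000000e+00]]
[0, 346.6, -126.0, 31.0, -0.0, -0.0, -44.8]
[0, 346.6, -125.8, 166.0, -0.0, -0.0, -44.8]
```

```bash
python3 -m pendant '[[0,87,-31,8,0,0,-11],[0,173,-63,15,0,0,-22],[0,260,-94,23,0,0,-34],[0,347,-126,31,0,0,-45],[0,347,-126,31,0,0,-45],[0,347,-126,31,0,0,-45],[0,347,-126,31,0,0,-45],[0,347,-126,31,0,0,-45]]'; python3 -m pendant '[[0,0,0,0,0,0,0],[0,0,0,0,0,0,0]]'
python3 - <<'E'
from h import *
st=robot.get_state(); print(st['eef_pos'],st['time'],st['opening'])
plan(st,[(487,-205,200,71),(487,-205,65,71)])
p,d=eyes.snapshot('wrist'); cv2.imwrite('pics/w1.png',p); np.savez('w1.npz',p=p,d=d,e=st['eef_pos'],r=st['tool_rot'])
E
```

```text
time: 0.9
eef_pos: [489.2, -201.9, 199.6]
tool_rot: [0.812, 0.583, 0.0, -0.001]
force: [-0.2, -0.7, -0.8]
opening: -0.1
grasp_force: 0.0
time: 1.1
eef_pos: [487.3, -204.8, 200.0]
tool_rot: [0.813, 0.582, -0.0, -0.0]
force: [-0.3, 0.1, -0.3]
opening: 0.0
grasp_force: 0.0
[ 487.30667211 -204.8000863   199.95961003] 1.1 0.0018829514844421451
[0, -0.3, -0.2, -0.0, -0.0, 0.0, 0.2]
[0, -0.3, -0.1, 135.0, -0.0, 0.0, 0.2]
```

View pics/w1.png

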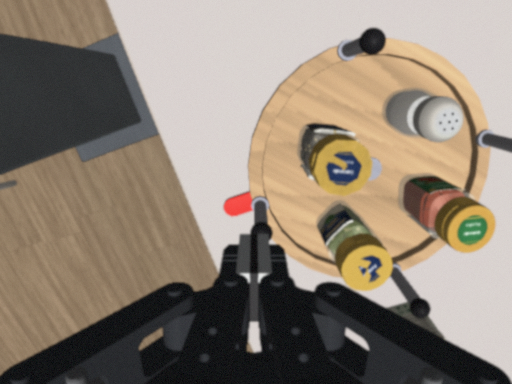

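The wrist view shows the front peg's ball at (261,230) next to the pointer (238,203). The salt is at (438,118) and the left peg's ball at (372,41).

```bash
cat >> h.py <<'E'
from scipy.optimize import least_squares
def measure(f,salt_px,pegs=(),hsvred=True):
    w=np.load(f); st=dict(eef_pos=w['e'],tool_rot=w['r']); p=w['p']
    P=cloud('wrist',w['d'],st); Z=P[...,2]; hsv=cv2.cvtColor(p,cv2.COLOR_BGR2HSV)
    wood=(hsv[...,0]>8)&(hsv[...,0]<22)&(hsv[...,1]>60)&(Z>15)&(Z<45)
    wood=cv2.morphologyEx(wood.astype(np.uint8),cv2.MORPH_OPEN,np.ones((3,3)))
    c=max(cv2.findContours(wood,0,cv2.CHAIN_APPROX_NONE)[0],key=cv2.contourArea).reshape(-1,2)
    X=onplane('wrist',c,36,st)[:,:2]
    fit=least_squares(lambda q:np.hypot(*(X-q).T)-122,[597,-243],loss='soft_l1',f_scale=1).x
    print('centre',fit.round(1),'resid',np.median(abs(np.hypot(*(X-fit).T)-122)).round(2))
    red=(hsv[...,1]>180)&((hsv[...,0]<6)|(hsv[...,0]>174))&(hsv[...,2]>100)&(Z<20)
    n,l,s,cc=cv2.connectedComponentsWithStats(red.astype(np.uint8))
    i=1+np.argmax(s[1:,4]); rp=onplane('wrist',[cc[i]],6,st)[0,:2]
    g=np.degrees(np.arctan2(*(rp-fit)[::-1]))%360; print('pointer',rp.round(1),g.round(2),s[i,4])
    u,v=salt_px; m=(Z>107)&(Z<122); n,l,s,cc=cv2.connectedComponentsWithStats(m.astype(np.uint8))
    k=l[v,u]; ct=max(cv2.findContours((l==k).astype(np.uint8),0,cv2.CHAIN_APPROX_NONE)[0],key=len).reshape(-1,2)
    S=P[l==k]; (sx,sy),r=cv2.minEnclosingCircle(S[:,:2].astype(np.float32))
    a=np.degrees(np.arctan2(sy-fit[1],sx-fit[0]))%360
    print('salt top',round(sx,1),round(sy,1),'r',round(r,1),'mean',S.mean(0).round(1),'r',np.hypot(sx-fit[0],sy-fit[1]).round(1),'ang',a.round(2),'left to turn',(g-a).round(2))
    for q in pegs:
        b=onplane('wrist',[q],104,st)[0,:2]; e=b-fit; print('peg',b.round(1),np.hypot(*e).round(1),(np.degrees(np.arctan2(e[1],e[0]))%360).round(1))
E
python3 - <<'E'
from h import *
measure('w1.npz',(438,118),[(261,230),(372,41),(421,308)])
E
```

```text
centre [ 597.6 -241.3] resid 4.24
pointer [ 457.4 -245.6] 181.76 291
salt top 637.7 -197.2 r 14.8 mean [ 635.9 -196.4  111.2] r 59.6 ang 47.7 left to turn 134.06
peg [ 483.5 -238.2] 114.1 178.5
peg [ 600.  -129.1] 112.2 88.8
peg [ 595.4 -358.4] 117.2 268.9
```

```bash
python3 -m pendant '[[0,0,0,40,0,0,0],[0,0,0,80,0,0,0],[0,0,0,110,0,0,0],[0,0,0,135,0,0,0],[0,0,0,135,0,0,0],[0,0,0,135,0,0,0]]'; python3 -m pendant '[[0,-8,0.3,0,0,0,-4],[0,-16,1.1,0,0,0,-8],[0,-23.9,2.5,0,0,0,-12],[0,-31.7,4.5,0,0,0,-16],[0,-39.3,6.9,0,0,0,-20],[0,-46.8,9.9,0,0,0,-24],[0,-54,13.5,0,0,0,-28],[0,-60.9,17.5,0,0,0,-32]]'
python3 - <<'E'
from h import *
st=robot.get_state(); print(st['eef_pos'],st['time'],st['opening'])
p,d=eyes.snapshot('wrist'); cv2.imwrite('pics/w2.png',p)
E
```

```text
time: 1.75
eef_pos: [487.0, -205.8, 66.0]
tool_rot: [0.814, 0.581, -0.0, -0.0]
force: [0.5, 0.3, 0.6]
opening: 0.4
grasp_force: 0.0
time: 2.55
eef_pos: [484.6, -269.4, 67.2]
tool_rot: [0.62, 0.784, 0.0, 0.001]
force: [-0.9, 1.0, -0.5]
opening: -0.1
grasp_force: 0.7
[ 484.58853206 -269.3843637    67.19431965] 2.55 -0.11057447101161952
```

View pics/w2.png

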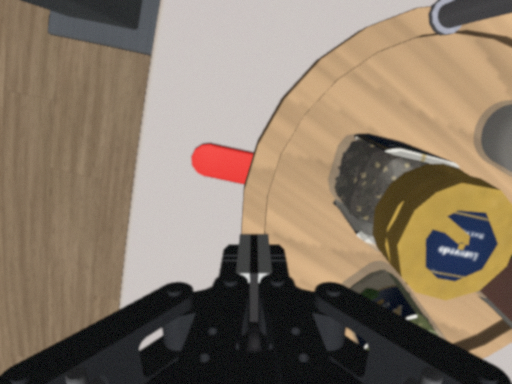

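The pointer is at (222,162). The tray is turning, the finger is over the rim at (254,250), and the dark jar at (440,230) is well clear. I'll carry on with the same arc.

```bash
python3 -m pendant '[[0,-8,0.3,0,0,0,-4],[0,-16,1.1,0,0,0,-8],[0,-23.9,2.5,0,0,0,-12],[0,-31.7,4.5,0,0,0,-16],[0,-39.3,6.9,0,0,0,-20],[0,-46.8,9.9,0,0,0,-24],[0,-54,13.5,0,0,0,-28],[0,-60.9,17.5,0,0,0,-32]]'; python3 -m pendant '[[0,-8,0.3,0,0,0,-4],[0,-16,1.1,0,0,0,-8],[0,-23.9,2.5,0,0,0,-12],[0,-31.7,4.5,0,0,0,-16],[0,-39.3,6.9,0,0,0,-20],[0,-46.8,9.9,0,0,0,-24],[0,-54,13.5,0,0,0,-28],[0,-60.9,17.5,0,0,0,-32]]' 
python3 - <<'E'
from h import *
st=robot.get_state(); print(st['joint_pos'])
p,d=eyes.snapshot('top'); cv2.imwrite('pics/t2.png',cv2.resize(p[130:235,240:400],None,fx=5,fy=5,interpolation=cv2.INTER_CUBIC))
E
```

```text
time: 3.4
eef_pos: [515.5, -324.4, 66.9]
tool_rot: [0.381, 0.925, -0.0, 0.001]
force: [-1.3, 0.7, 0.1]
opening: 0.1
grasp_force: 0.7
time: 4.2
eef_pos: [571.1, -354.9, 67.0]
tool_rot: [0.111, 0.994, -0.001, 0.001]
force: [-1.5, -0.5, -0.6]
opening: 0.1
grasp_force: 0.7
[-6.76930992e-01  5.93220450e-01  4.33658955e-02  1.01937698e+00
 -3.35198584e-04 -4.53791370e-01]
```

View pics/t2.png

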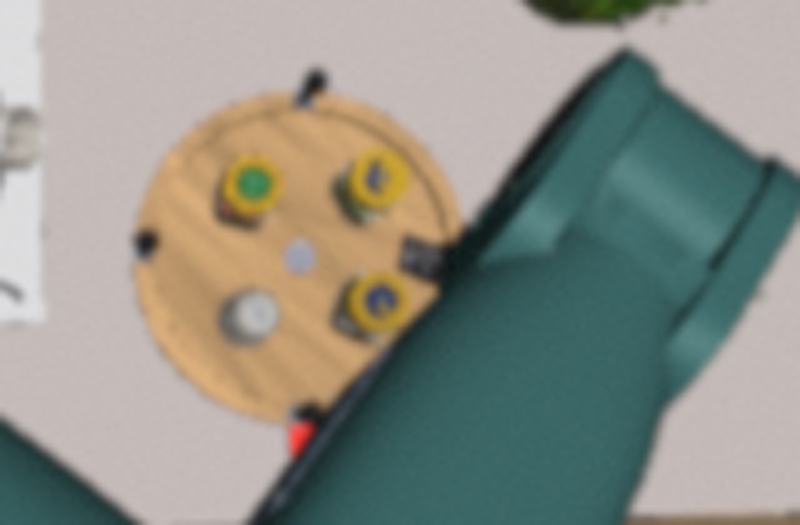

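The tray has turned about a quarter and everything is upright; the salt is at (250,315), front left. Another peg now stands at the front, so I'll back off, lift, return to the start and push that one, which avoids reaching under the cabinet.

```bash
python3 -m pendant '[[0,12,0,0,0,0,0],[0,14,0,-20,0,0,0],[0,14,0,-65,0,0,0],[0,14,0,-110,0,0,0],[0,14,0,-135,0,0,0],[0,14,0,-135,0,0,0]]'
python3 - <<'E'
from h import *
plan(robot.get_state(),[(487,-205,200,71)])
E
```

```text
time: 4.85
eef_pos: [558.1, -352.1, 205.6]
tool_rot: [0.113, 0.994, -0.002, 0.003]
force: [-0.2, 1.0, -1.4]
opening: -0.2
grasp_force: 0.0
[0, 102.4, 127.4, 4.5, 0.2, 0.5, 96.0]
```

```bash
python3 -m pendant '[[0,13,16,0,0,0,8],[0,26,32,0,0,0,16],[0,39,48,0,0,0,24],[0,51,64,0,0,0,32],[0,64,80,0,0,0,40],[0,77,96,0,0,0,48],[0,90,112,0,0,0,56],[0,102,127,0,0,0,64]]'; python3 -m pendant '[[0,0,0,0,0,0,8],[0,0,0,0,0,0,16],[0,0,0,0,0,0,24],[0,0,0,0,0,0,32],[0,0,0,0,0,0,32],[0,0,0,0,0,0,32],[0,0,0,0,0,0,32]]'
python3 - <<'E'
from h import *
st=robot.get_state(); print(st['eef_pos'],st['time'])
plan(st,[(487,-205,200,71),(487,-205,65,71)])
p,d=eyes.snapshot('wrist'); cv2.imwrite('pics/w3.png',p); np.savez('w3.npz',p=p,d=d,e=st['eef_pos'],r=st['tool_rot'])
E
```

```text
time: 5.65
eef_pos: [485.0, -203.7, 200.5]
tool_rot: [0.625, 0.781, 0.0, 0.0]
force: [0.2, -0.4, 0.8]
opening: 0.2
grasp_force: 0.0
time: 6.35
eef_pos: [485.7, -204.6, 200.4]
tool_rot: [0.813, 0.583, 0.0, 0.0]
force: [0.1, 0.8, -0.0]
opening: -0.5
grasp_force: 0.0
[ 485.72265747 -204.57996514  200.35207222] 6.35
[0, 0.0, 1.3, 0.4, 0.0, -0.0, 0.3]
[0, 0.0, 1.3, 135.4, 0.0, -0.0, 0.3]
```

View pics/w3.png

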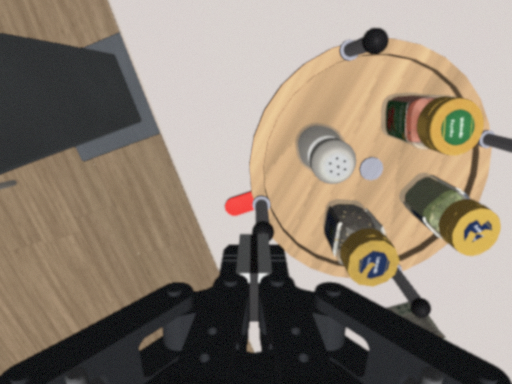

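The salt is now at (333,160), front left of the hub at (371,168). The front peg's ball is at (262,229) by the pointer.

```bash
python3 - <<'E'
from h import *
measure('w3.npz',(333,160),[(262,229),(375,41),(421,308)])
w=np.load('w3.npz'); st=dict(eef_pos=w['e'],tool_rot=w['r'])
print('hub z24..36',onplane('wrist',[(371,168)],24,st),onplane('wrist',[(371,168)],36,st))
E
```

```text
centre [ 595.2 -243.3] resid 10.96
pointer [ 457.8 -245.5] 180.94 292
salt top 550.8 -203.0 r 14.7 mean [ 550.4 -202.   111. ] r 59.9 ang 137.85 left to turn 43.09
peg [ 483.1 -237.6] 112.3 177.1
peg [ 600.6 -129.4] 114.0 87.3
peg [ 594.3 -358.6] 115.3 269.5
hub z24..36 [[ 598.70294756 -244.84199176   24.        ]] [[ 595.42308065 -240.5909347    36.        ]]
```

```bash
python3 -m pendant '[[0,0,1,40,0,0,0],[0,0,1,80,0,0,0],[0,0,1,110,0,0,0],[0,0,1,135,0,0,0],[0,0,1,135,0,0,0],[0,0,1,135,0,0,0]]'; python3 -m pendant '[[0,-8,0.3,0,0,0,-4],[0,-16,1.1,0,0,0,-8],[0,-23.9,2.5,0,0,0,-12],[0,-31.7,4.5,0,0,0,-16],[0,-39.3,6.9,0,0,0,-20],[0,-46.8,9.9,0,0,0,-24],[0,-54,13.5,0,0,0,-28],[0,-60.9,17.5,0,0,0,-32]]'; python3 -m pendant '[[0,-6,0.2,0,0,0,-3],[0,-12,0.6,0,0,0,-6],[0,-16,1.1,0,0,0,-8],[0,-20,1.7,0,0,0,-10],[0,-20,1.7,0,0,0,-10],[0,-20,1.7,0,0,0,-10]]'; python3 -m pendant '[[0,10,0,0,0,0,0],[0,15,0,-30,0,0,0],[0,15,0,-75,0,0,0],[0,15,0,-120,0,0,0],[0,15,0,-160,0,0,0],[0,15,0,-160,0,0,0],[0,15,0,-160,0,0,0]]'
python3 - <<'E'
from h import *
st=robot.get_state(); print(st['eef_pos'],st['time'])
p,d=eyes.snapshot('wrist'); cv2.imwrite('pics/w4.png',p); np.savez('w4.npz',p=p,d=d,e=st['eef_pos'],r=st['tool_rot'])
E
```

```text
time: 7.0
eef_pos: [486.9, -205.0, 65.9]
tool_rot: [0.813, 0.582, -0.0, -0.0]
force: [-0.6, -0.7, -0.0]
opening: -0.2
grasp_force: 0.0
time: 7.8
eef_pos: [484.3, -268.9, 67.1]
tool_rot: [0.62, 0.785, 0.0, 0.001]
force: [-1.6, 1.9, -0.9]
opening: 0.1
grasp_force: 0.7
time: 8.4
eef_pos: [490.4, -287.6, 66.4]
tool_rot: [0.551, 0.834, -0.0, 0.001]
force: [-0.4, -0.3, 1.3]
opening: -0.1
grasp_force: 0.0
time: 9.1
eef_pos: [484.1, -273.0, 226.0]
tool_rot: [0.551, 0.835, -0.0, 0.001]
force: [-0.4, 0.5, -0.2]
opening: -0.5
grasp_force: 0.0
[ 484.07187836 -273.01106951  226.01845378] 9.1
```

View pics/w4.png

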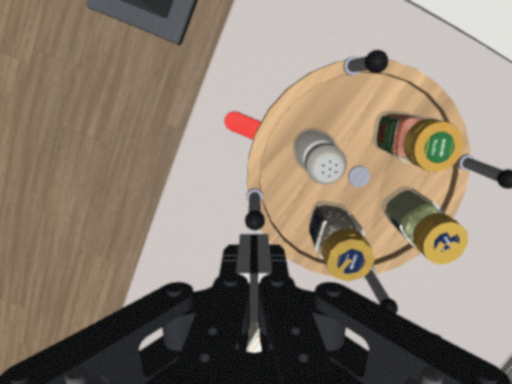

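The salt's top is at (326,163) and its base at about (308,148), almost in line between the hub (358,176) and the pointer (243,124).

```bash
sed -i "s/.reshape(-1,2)\n    X=/&/; s/    X=onplane('wrist',c,36,st)/    c=cv2.convexHull(c).reshape(-1,2)\n    X=onplane('wrist',c,36,st)/" h.py
python3 - <<'E'
from h import *
measure('w4.npz',(326,163),[(255,220),(376,62)])
measure('w3.npz',(333,160))
w=np.load('w4.npz'); st=dict(eef_pos=w['e'],tool_rot=w['r'])
P=cloud('wrist',w['d'],st); print('hub',np.nanmedian(P[173:180,355:362].reshape(-1,3),0))
E
```

```text
centre [ 597.4 -244. ] resid 1.09
pointer [ 467.6 -250.2] 182.75 45
salt top 535.8 -236.9 r 14.8 mean [ 534.8 -236.2  111.2] r 62.0 ang 173.48 left to turn 9.27
peg [ 501.1 -305.5] 114.2 212.6
peg [ 535.  -148.1] 114.4 123.1
centre [ 597.2 -245.2] resid 1.04
pointer [ 457.6 -246.6] 180.59 292
salt top 550.6 -204.0 r 14.7 mean [ 550.2 -203.   111.1] r 62.2 ang 138.54 left to turn 42.04
hub [ 596.6467418  -244.03365334   28.58590609]
```

```bash
python3 - <<'E'
from h import *
w=np.load('w4.npz'); st=dict(eef_pos=w['e'],tool_rot=w['r']); hsv=cv2.cvtColor(w['p'],cv2.COLOR_BGR2HSV)[100:145,215:270]
m=((hsv[...,1]>170)&((hsv[...,0]<5)|(hsv[...,0]>174))&(hsv[...,2]>100)).astype(np.uint8)
v,u=np.nonzero(m); X=onplane('wrist',np.c_[u+215,v+100],6,st)[:,:2]; c=np.array([597,-244])
t=X.mean(0)-c; vx,vy,_,_=cv2.fitLine(X.astype(np.float32),cv2.DIST_L2,0,.01,.01).ravel()
print(len(u),X.mean(0),np.degrees(np.arctan2(t[1],t[0]))%360,'axis',np.degrees(np.arctan2(vy,vx))%180)
E
```

```text
519 [ 460.28865422 -245.28086094] 180.53679362566186 axis 1.5283417
```

```bash
python3 -m pendant '[[0,0,0,45,0,0,0],[0,0,0,90,0,0,0],[0,0,0,130,0,0,0],[0,0,0,160,0,0,0],[0,0,0,160,0,0,0],[0,0,0,160,0,0,0]]'
```

```text
time: 9.75
eef_pos: [483.5, -273.0, 65.3]
tool_rot: [0.551, 0.835, 0.0, -0.001]
force: [0.3, -0.2, 0.7]
opening: -0.1
grasp_force: 0.0
```

```bash
python3 -m pendant '[[0,-8,0,0,0,0,0],[0,-15,0,0,0,0,0],[0,-20,0.1,0,0,0,-2.5],[0,-25,0.5,0,0,0,-5],[0,-30,1,0,0,0,-7.5],[0,-30,1,0,0,0,-7.5],[0,-30,1,0,0,0,-7.5]]';  python3 -m pendant '[[0,10,0,0,0,0,0],[0,15,0,-30,0,0,0],[0,15,0,-75,0,0,0],[0,15,0,-120,0,0,0],[0,15,0,-160,0,0,0],[0,15,0,-160,0,0,0],[0,15,0,-160,0,0,0]]'
python3 - <<'E'
from h import *
st=robot.get_state(); print(st['eef_pos'],st['time'])
p,d=eyes.snapshot('wrist'); cv2.imwrite('pics/w5.png',p); np.savez('w5.npz',p=p,d=d,e=st['eef_pos'],r=st['tool_rot'])
E
```

```text
time: 10.45
eef_pos: [497.1, -301.2, 65.8]
tool_rot: [0.496, 0.869, -0.0, 0.0]
force: [-0.1, -0.3, 1.4]
opening: -0.1
grasp_force: 0.0
time: 11.15
eef_pos: [489.1, -287.4, 225.9]
tool_rot: [0.495, 0.869, -0.0, 0.001]
force: [0.4, -0.0, -1.4]
opening: 0.1
grasp_force: 0.0
[ 489.05447569 -287.39332112  225.91877662] 11.15
```

View pics/w5.png

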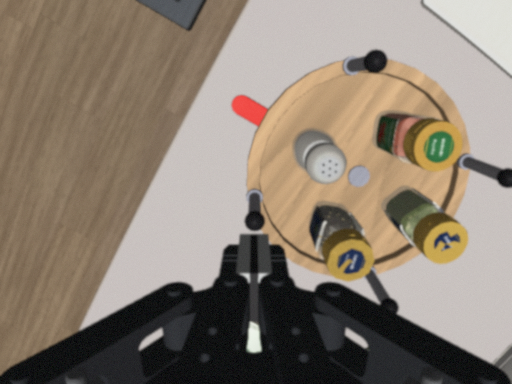

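The salt's base (310,147) now lies between the hub (358,176) and the pointer (250,109). I'll check the numbers.

```bash
python3 - <<'E'
from h import *
measure('w5.npz',(326,163))
w=np.load('w5.npz'); st=dict(eef_pos=w['e'],tool_rot=w['r']); hsv=cv2.cvtColor(w['p'],cv2.COLOR_BGR2HSV)[85:130,215:275]
m=((hsv[...,1]>170)&((hsv[...,0]<5)|(hsv[...,0]>174))&(hsv[...,2]>100)).astype(np.uint8)
v,u=np.nonzero(m); X=onplane('wrist',np.c_[u+215,v+85],6,st)[:,:2]; t=X.mean(0)-[597,-244]
print(X.mean(0),np.degrees(np.arctan2(t[1],t[0]))%360)
E
```

```text
centre [ 597.2 -244. ] resid 1.08
pointer [ 465.4 -245.7] 180.74 221
salt top 535.4 -244.9 r 14.8 mean [ 534.2 -244.3  111.1] r 61.8 ang 180.82 left to turn -0.08
[ 460.29981171 -245.50810189] 180.63207205015024
```

```bash
python3 -m pendant '[[0,0,-40,-20,0,0,0],[0,0,-80,-40,0,0,0],[0,0,-100,-40,0,0,0],[0,0,-100,-40,0,0,0],[0,0,-100,-40,0,0,0],[0,0,-100,-40,0,0,0]]'; python3 -c "
from bench import robot
print(robot.close_job())"
```

```text
time: 11.8
eef_pos: [403.3, -338.1, 264.4]
tool_rot: [0.495, 0.869, 0.0, -0.001]
force: [-0.5, 0.1, -0.6]
opening: 0.1
grasp_force: 0.0
the job is handed in; nothing more can be done
None
```

The salt shaker stands right behind the red pointer, within about 0.2° of it in the last wrist-camera measurement; nothing on the tray or beside it looked disturbed, the hand is clear, and the job was handed in at about 12 s.

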